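# Stack the lensmeter's paper rolls in their tray

## Task

Put away the spare paper rolls of the lensmeter: slide the tray's end stop up until the three rolls in the tray lie side by side without gaps, then lay two of the full rolls from the worktop into the two hollows between them and the last full roll on top, so that they stand as a pyramid with their ends lined up. Set the rolls down rather than letting them drop, and leave the thin part-used roll and everything else on the worktop where it is.

Things in the scene. Friction and masses are not known exactly. Their poses are not given: they have to be found in the camera images.
- roll_tray: low grey sheet-steel tray, fixed, 74 mm wide (x), 253 mm long (y). Origin on the worktop at the middle of the inner face of its fixed end wall (55 mm high); the row runs from there along +y, roll axes along the tray's x. Floor 4 mm thick; lips 12 mm high along the long sides (inner faces at x = -34 and +34 mm) and at the far end (y = 250 mm). z up
- tray_floor_end (a point): point on the tray floor (4 mm above the worktop) at the middle of the fixed end wall's inner face; axes as the tray's. With the row closed up, roll centres lie at x = 0 and: row y = 25, 75, 125 mm, z = 25 mm; in the two hollows y = 50, 100 mm, z = 68.3 mm; top y = 75 mm, z = 111.6 mm
- end_stop (a joint): slide of the sliding end stop (m) along the tray towards the fixed end wall: at 0 its face is 200 mm from the fixed end wall, at 0.050 it is 150 mm from it (three rolls exactly side by side). It stays where it is left; about 3 N moves it
- stop_grip (a point): top centre of the stop's upright black grip post, 20 mm across, 36 mm tall, top 44 mm above the worktop; moves with the stop; axes as the tray's. The stop's upright steel plate, 62 mm wide (x), 3 mm thick, rises to 56 mm above the worktop between post and rolls; its outer face is 21 mm and its face to the rolls 24 mm from the post's axis
- roll_1: full roll of white printer paper, 50 mm across, 58 mm wide (110 g), lying on its side; origin at its centre, x along the roll's axis, end faces at x = -29 and +29 mm; y and z turn as it rolls; one of the three loose on the worktop
- roll_2: full roll of white printer paper, 50 mm across, 58 mm wide (110 g), lying on its side; origin at its centre, x along the roll's axis, end faces at x = -29 and +29 mm; y and z turn as it rolls; one of the three loose on the worktop
- roll_3: full roll of white printer paper, 50 mm across, 58 mm wide (110 g), lying on its side; origin at its centre, x along the roll's axis, end faces at x = -29 and +29 mm; y and z turn as it rolls; one of the three loose on the worktop
- row_roll_1: full roll of white printer paper, 50 mm across, 58 mm wide (110 g), lying on its side; origin at its centre, x along the roll's axis, end faces at x = -29 and +29 mm; y and z turn as it rolls; already in the tray, the first from the fixed end wall
- row_roll_2: full roll of white printer paper, 50 mm across, 58 mm wide (110 g), lying on its side; origin at its centre, x along the roll's axis, end faces at x = -29 and +29 mm; y and z turn as it rolls; already in the tray, the second from the fixed end wall
- row_roll_3: full roll of white printer paper, 50 mm across, 58 mm wide (110 g), lying on its side; origin at its centre, x along the roll's axis, end faces at x = -29 and +29 mm; y and z turn as it rolls; already in the tray, the third from the fixed end wall
- used_roll: part-used roll, only 30 mm across, 58 mm wide, lying on its side; origin at its centre, x along its axis; stays where it is
- glasses_case: dark blue hard glasses case, 60 x 150 x 36 mm, long along its y; origin at the centre of its underside; bystander
- pliers: optical pliers lying flat, 131 x 53 x 14 mm; origin at the centre of the underside; bystander
- screwdriver: precision screwdriver lying flat, 10 x 115 x 10 mm, long along its y; origin at the centre of the underside; bystander
- dressing_stone: pale dressing stone, 25 x 100 x 13 mm, long along its y; origin at the centre of its underside; bystander
There are look-alikes about, which are no part of the job. Leave any purple look-alike of the roll_1 alone. What is shaped like the roll_2 but blue is not meant.

How it is judged (in metres and radians):
On the way, in this order (a step that is already met when the one before it is completed fails the run):
1. the stop is slid up and the three rolls in the tray lie side by side (value of joint end_stop above 0.045 m and x of row_roll_1 in the frame of tray_floor_end between -0.009 and 0.009 m and y of row_roll_1 in the frame of tray_floor_end between 0.018 and 0.032 m and z of row_roll_1 in the frame of tray_floor_end between 0.02 and 0.03 m and x of row_roll_2 in the frame of tray_floor_end between -0.009 and 0.009 m and y of row_roll_2 in the frame of tray_floor_end between 0.068 and 0.082 m and z of row_roll_2 in the frame of tray_floor_end between 0.02 and 0.03 m and x of row_roll_3 in the frame of tray_floor_end between -0.009 and 0.009 m and y of row_roll_3 in the frame of tray_floor_end between 0.118 and 0.132 m and z of row_roll_3 in the frame of tray_floor_end between 0.02 and 0.03 m), for 0.2 s.
2. two full rolls lie in the two hollows of the row (((x of roll_1 in the frame of tray_floor_end between -0.009 and 0.009 m and y of roll_1 in the frame of tray_floor_end between 0.043 and 0.057 m and z of roll_1 in the frame of tray_floor_end between 0.0633 and 0.0733 m) or (x of roll_2 in the frame of tray_floor_end between -0.009 and 0.009 m and y of roll_2 in the frame of tray_floor_end between 0.043 and 0.057 m and z of roll_2 in the frame of tray_floor_end between 0.0633 and 0.0733 m) or (x of roll_3 in the frame of tray_floor_end between -0.009 and 0.009 m and y of roll_3 in the frame of tray_floor_end between 0.043 and 0.057 m and z of roll_3 in the frame of tray_floor_end between 0.0633 and 0.0733 m)) and ((x of roll_1 in the frame of tray_floor_end between -0.009 and 0.009 m and y of roll_1 in the frame of tray_floor_end between 0.093 and 0.107 m and z of roll_1 in the frame of tray_floor_end between 0.0633 and 0.0733 m) or (x of roll_2 in the frame of tray_floor_end between -0.009 and 0.009 m and y of roll_2 in the frame of tray_floor_end between 0.093 and 0.107 m and z of roll_2 in the frame of tray_floor_end between 0.0633 and 0.0733 m) or (x of roll_3 in the frame of tray_floor_end between -0.009 and 0.009 m and y of roll_3 in the frame of tray_floor_end between 0.093 and 0.107 m and z of roll_3 in the frame of tray_floor_end between 0.0633 and 0.0733 m))), for 0.2 s.
At the end, for the whole second after the job is handed in: Stop past 0.045 m; the row's three rolls, two loose full rolls in the hollows and the third on top (any of them in any place) are each within 9 mm (tray x), 7 mm (y) and 5 mm (height) of the centres given for tray_floor_end, at rest (all of step 1 and all of step 2 and ((x of roll_1 in the frame of tray_floor_end between -0.009 and 0.009 m and y of roll_1 in the frame of tray_floor_end between 0.068 and 0.082 m and z of roll_1 in the frame of tray_floor_end between 0.1066 and 0.1166 m) or (x of roll_2 in the frame of tray_floor_end between -0.009 and 0.009 m and y of roll_2 in the frame of tray_floor_end between 0.068 and 0.082 m and z of roll_2 in the frame of tray_floor_end between 0.1066 and 0.1166 m) or (x of roll_3 in the frame of tray_floor_end between -0.009 and 0.009 m and y of roll_3 in the frame of tray_floor_end between 0.068 and 0.082 m and z of roll_3 in the frame of tray_floor_end between 0.1066 and 0.1166 m)) and linear speed of each of roll_1, roll_2, roll_3, row_roll_1, row_roll_2, row_roll_3 below 0.02 m/s); the robot touches nothing.
It fails at once if the part-used roll is moved more than 30 mm (distance of used_roll from where it was at the start of the episode above 0.03 m).
It fails at once if another bystander (glasses case, pliers, screwdriver, dressing stone) is moved more than 25 mm (distance of any of glasses_case, pliers, screwdriver, dressing_stone from where it was at the start of the episode above 0.025 m).
It fails at once if a full roll is dropped (moves faster than 0.6 m/s, a fall of about 2 cm, with no finger on it) ((linear speed of roll_1 above 0.6 m/s and contact force between roll_1 and the fingers below 0.01 N) or (linear speed of roll_2 above 0.6 m/s and contact force between roll_2 and the fingers below 0.01 N) or (linear speed of roll_3 above 0.6 m/s and contact force between roll_3 and the fingers below 0.01 N)).
It also fails if it takes over 72 s, if anything falls off the work surface, if the arm or the gripper's body presses on something with over 40 N, if the wrist force passes 120 N, or if a joint passes its speed limit or range.

## Robot

A 6-joint arm with a two-finger parallel gripper is mounted at the origin on a cart in front of the work surface, level with it; the furniture and walls round the work are solid. World frame = base frame: x ahead of the robot, y to its left, z up, the work surface at z = 0. Lengths are in mm, angles in rad, forces in N, time in s.
With the tool pointing down it reaches from about 275 to 725 mm from the base axis. Payload 15.9 kg.
Tool frame: the origin (TCP) lies between the finger pads; the fingertips stand 11 mm ahead of it and the grasp point (between the pads) lies 8 mm behind it; z points along the fingers, y is the direction in which the jaws open and shut (so a half turn about z gives the same grasp; the last joint's range is limited). The gripper opens to 85 mm and grips with 20 to 120 N. Pads are 22 mm wide; open, the fingers measure 114 mm over their backs; the gripper's body (76 mm by 85 mm) begins 54 mm behind the grasp point. The pads swing forward as they close: fully open they stand 13 mm farther back than shut.
Start: joints at [0, 0.213, -0.034, 1.323, 0, 1.571], TCP at [499.985, -0, 242.306] pointing down, gripper open.
Joint ranges: [-2.98, 2.98], [-0.74, 1.72], [-1.14, 1.35], [-2.1, 2.04], [-1.57, 1.44], [-3.14, 3.14]. Speed limits (rad/s): [1.89, 1.89, 2.39, 2.57, 3.14, 3.14].

## Interface

Orientations are given as a rotation vector (axis times angle).
In Python, from workcell import r, eyes gives the robot as it stands.
- The arm moves only by the tool jog_arm, never from a script. Its argument "series" is a list that holds one entry, the list of rows, each a list of 5 numbers: the opening, from -1 (shut) to 1 (fully open), so that 0 is half open, then the shift along the world's x, y, z in cm, then the turn about the world's z in degrees. In form: [[[gripper, dx, dy, dz, yaw], ...]]. A call has 1 to 20 rows; each row shifts and turns the commanded pose from where the row before left it; what a row does not reach is not made up. A row lasts 1/10 s, in which the tool goes at most 50 mm and 8.59 degrees, less where a joint would pass 70% of its speed; a pose out of reach is approached as far as the arm can. A call with a gripper value outside its range is refused whole. The fingers move at their own pace and stop on an object; "force" is the grip in N (left out, the last holds). Time passes only in rows, so rows that do not move let the fingers close. It gives the time, the measured TCP pose, the force and the opening at its end, in the units of the state.
- r.state(): the state, without advancing time (a new reading comes with each control period).
- eyes.camera(name): name is "scene" or "side" or "wrist"; returns (picture, depth): 480x640x3 uint8, red, green, blue; 480x640 float32, mm along the optical axis (not along the pixel's ray), 0 where there is no reading.
- eyes.camera_params(name): a dict with "K" (3x3 intrinsics, pixels), "view" (4x4, takes a point from world to camera coordinates). Camera axes: x right, y up, looking along -z (the intrinsics and any distortion apply to the point x, -y, -z); pixel columns grow to the right and rows downward; lengths in mm; the calibration is good to about 2 mm. A picture is of the moment at which its call begins: read the wrist's pose just before it. camera_params takes no time and is no camera call; for the wrist camera it gives the pose at the moment of the call.
- r.close_job(): hands the job in, once; it reports no verdict.
The state is a dict: "t": time; "joint_pos": joint angles; "joint_velocities": joint speeds; "effort": joint torques, N m; "position": TCP position; "ee_rot": TCP orientation; "force": force on the tool from outside, world axes, zero at the start; "torque": the same for the moment, N m; "grip_width": finger opening in mm.
Only numpy, scipy, OpenCV 4.12 (cv2) and the standard library are available. Lean on these libraries where they do the work, as an engineer would, in place of code of your own. Each camera call takes 0.05 s, during which the arm holds its last target. There are 200 camera calls.

## Working session

There is one attempt and no reset: what is moved stays moved. The work goes in short steps, Python scripts to look and compute and a tool call to move; the robot and the scene stay as the last step left them, time stands still between calls to the robot, and variables do not carry over. Pictures are saved under pics/ and viewed, about 8 in all and at most 12, crops included, and the job is handed in when it is done.

Besides the shell and the picture viewer there is one more tool, called by a JSON object that holds its "method" and its "body". jog_arm: Moves the arm, as the interface text tells. Its arguments: {"type":"object","properties":{"series":{"type":"array","items":{"type":"array","items":{"type":"array","items":{"type":"number"}}}},"force":{"type":"number"}},"required":["series"]}

```bash
mkdir -p pics; cat > h.py <<'E'
import numpy as np, cv2
from workcell import r, eyes
def cloud(name):
    p=eyes.camera_params(name); im,d=eyes.camera(name)
    K=np.array(p["K"]);V=np.array(p["view"])
    v,u=np.mgrid[0:480,0:640]
    X=(u-K[0,2])/K[0,0]*d; Y=(v-K[1,2])/K[1,1]*d
    P=np.stack([X,-Y,-d,np.ones_like(d)],-1)@np.linalg.inv(V).T
    P=P[...,:3]; P[d<=0]=np.nan
    return im,d,P
def save(n,im): cv2.imwrite("pics/"+n+".png",im[...,::-1])
E
python3 - <<'E'
from h import *
for n in("scene","side"):
    im,d,P=cloud(n); save(n+"0",im); np.savez("/tmp/"+n+"0.npz",im=im,P=P)
    p=eyes.camera_params(n); print(n,p, (d>0).mean())
print(r.state())
E
```

```text
scene {'K': array([[498.72240424,   0.        , 327.39227247],
       [  0.        , 498.72240424, 231.39226685],
       [  0.        ,   0.        ,   1.        ]]), 'view': array([[-8.36489889e-01, -5.47876273e-01, -1.07822114e-02,
         4.84665920e+02],
       [ 2.80410825e-01, -4.44866516e-01,  8.50566607e-01,
        -2.39416424e+02],
       [-4.70801907e-01,  7.08466917e-01,  5.25756780e-01,
        -8.06485904e+02],
       [ 0.00000000e+00,  0.00000000e+00,  0.00000000e+00,
         1.00000000e+00]])} 0.995888671875
side {'K': array([[593.85494002,   0.        , 324.43838238],
       [  0.        , 593.85494002, 239.44110294],
       [  0.        ,   0.        ,   1.        ]]), 'view': array([[ 9.40418734e-01,  3.40006789e-01, -2.82647602e-03,
        -5.38641768e+02],
       [-2.77773012e-01,  7.73028535e-01,  5.70323626e-01,
         1.22575984e+02],
       [ 1.96098851e-01, -5.35557903e-01,  8.21415226e-01,
        -1.54819323e+03],
       [ 0.00000000e+00,  0.00000000e+00,  0.00000000e+00,
         1.00000000e+00]])} 0.9959375
{'t': 0.1, 'joint_pos': array([-2.26446738e-05,  2.13310198e-01, -3.49604489e-02,  1.32353136e+00,
       -2.66454292e-05,  1.57080146e+00]), 'joint_velocities': array([ 0.00041477, -0.00028831,  0.00173864,  0.00060169,  0.00306425,
        0.00098536]), 'effort': array([ 1.52238292e-03, -6.87242889e+01,  4.87808239e+01,  1.21537212e-02,
        1.43833854e-04,  5.94535322e-06]), 'position': array([ 4.99703939e+02, -1.94318304e-02,  2.41878279e+02]), 'ee_rot': array([-2.22098263e+00, -2.22092097e+00,  1.14636125e-03]), 'force': array([0.51994146, 0.34682072, 0.75055816]), 'torque': array([ 0.04006925,  0.02935627, -0.0033941 ]), 'grip_width': 85.51746174130388}
```

View pics/scene0.png

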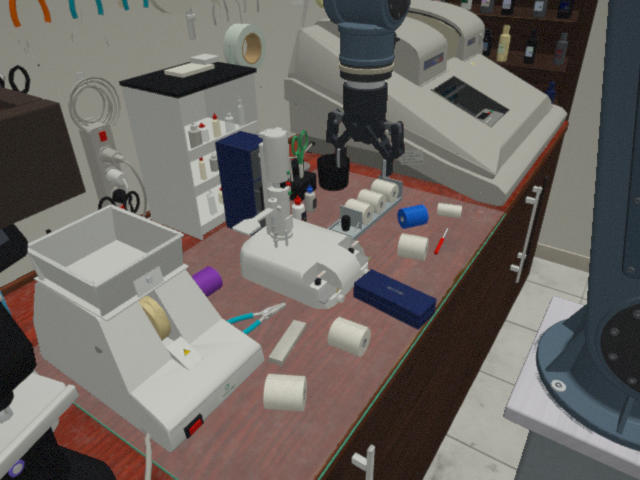

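View pics/side0.png

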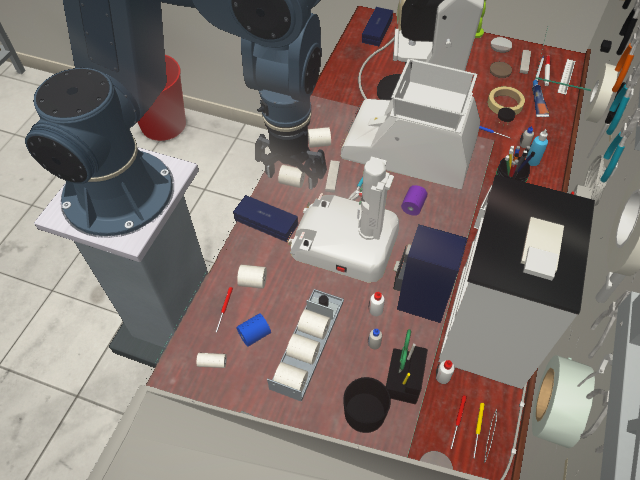

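The scene view shows the loose full rolls at (413,247), (349,336) and (285,392), and the used roll at (449,210). The tray row is at (350-385,190-215). In the side view the stop grip is at (322,300) and the row rolls are at (313,321), (303,348) and (290,375). Next I'll build a top-down map from both clouds.

```bash
cat > top.py <<'E'
from h import *
def fitcyl(Q,R,x0):
    # horizontal cylinder: params cx,cy,cz,yaw
    from scipy.optimize import least_squares
    def f(p):
        a=np.array([np.cos(p[3]),np.sin(p[3]),0]);n=np.array([-a[1],a[0],0])
        D=Q-p[:3]; 
        return np.hypot(D@n,D[:,2])-R
    def g(p): return np.r_[f(p),0.001*(p[:2]-x0[:2])]
    s=least_squares(g,x0,loss="soft_l1",f_scale=1.5)
    p=s.x;a=np.array([np.cos(p[3]),np.sin(p[3]),0])
    ok=np.abs(f(p))<2
    t=(Q[ok]-p[:3])@a; lo,hi=np.percentile(t,[1,99]); p=p.copy();p[:3]+=a*(lo+hi)/2
    return p,hi-lo,np.median(np.abs(f(p))),ok.sum()
E
python3 - <<'E'
from top import *
for n,seeds in(("scene",[(413,247,25),(349,336,25),(285,392,25),(449,210,15),(352,210,25),(368,200,25),(384,188,25)]),("side",[(251,276,25),(293,176,25),(319,136,25),(210,360,15),(313,321,25),(303,348,25),(290,375,25)])):
    z=np.load("/tmp/"+n+"0.npz");im,P=z["im"],z["P"]
    hsv=cv2.cvtColor(im,cv2.COLOR_RGB2HSV)
    for u,v,R in seeds:
        c=P[v,u]; 
        m=(np.linalg.norm(P[...,:2]-c[:2],axis=-1)<45)&(P[...,2]>6)&(P[...,2]<75)&(hsv[...,1]<60)&(hsv[...,2]>110)
        k,lab=cv2.connectedComponents(m.astype(np.uint8)); m=lab==lab[v,u]
        Q=P[m]
        best=min((fitcyl(Q,R,np.r_[c[:2],R,y]) for y in np.arange(0,3.1,.5)),key=lambda b:b[2])
        p=best[0];print(n,(u,v),c.round(),"->",p[:3].round(1),"yaw",np.degrees(p[3]).round(1)%180,"len %.1f res %.2f n %d/%d"%(best[1],best[2],best[3],len(Q)))
# tops map
A=np.zeros((600,800,3),np.uint8)
H=np.full((600,800),-1e9)
for n in("side","scene"):
    z=np.load("/tmp/"+n+"0.npz");im,P=z["im"],z["P"]
    Q=P.reshape(-1,3);C=im.reshape(-1,3)
    ok=~np.isnan(Q[:,0]);Q,C=Q[ok],C[ok]
    i=((900-Q[:,0])/1.25).astype(int);j=((500-Q[:,1])/1.25).astype(int)
    g=(i>=0)&(i<598)&(j>=0)&(j<798)&(Q[:,2]<200)
    for a,b,h,c in zip(i[g],j[g],Q[g,2],C[g]):
        for da in(0,1):
            for db in(0,1):
                if h>H[a+da,b+db]: H[a+da,b+db]=h;A[a+da,b+db]=c
for k in range(200,900,100): cv2.putText(A,str(k),(0,int((900-k)/1.25)),0,.4,(255,255,0)); cv2.line(A,(0,int((900-k)/1.25)),(10,int((900-k)/1.25)),(255,255,0))
for k in range(-500,500,100): cv2.putText(A,str(k),(int((500-k)/1.25),595),0,.4,(255,255,0))
save("top0",A)
E
```

```text
scene (413, 247) [ 434. -113.   40.] -> [ 442.2 -133.    25.8] yaw 13.6 len 56.4 res 1.11 n 504/669
scene (349, 336) [407. 196.  44.] -> [415.4 180.7  25.6] yaw 4.1 len 57.7 res 0.94 n 910/1155
scene (285, 392) [425. 349.  45.] -> [435.  335.9  25.4] yaw 27.599999999999994 len 57.0 res 0.80 n 1272/1443
scene (449, 210) [ 438. -336.   24.] -> [ 441.8 -347.6   16.1] yaw 17.30000000000001 len 56.5 res 1.28 n 206/291Traceback (most recent call last):
  File "<stdin>", line 10, in <module>
  File "<stdin>", line 10, in <genexpr>
  File "top.py", line 10, in fitcyl
    s=least_squares(g,x0,loss="soft_l1",f_scale=1.5)
    return func(*args, **kwargs)
    raise ValueError("Residuals are not finite in the initial point.")
ValueError: Residuals are not finite in the initial point.
```

```bash
cat > m.py <<'E'
from top import *
for n,seeds in(("scene",[(351,213,25),(368,203,25),(384,188,25)]),("side",[(251,276,25),(319,136,25),(210,360,15),(313,321,25),(303,348,25),(290,375,25)])):
    z=np.load("/tmp/"+n+"0.npz");im,P=z["im"],z["P"]
    hsv=cv2.cvtColor(im,cv2.COLOR_RGB2HSV)
    for u,v,R in seeds:
        c=np.nanmedian(P[v-2:v+3,u-2:u+3].reshape(-1,3),0)
        m=(np.linalg.norm(P[...,:2]-c[:2],axis=-1)<45)&(P[...,2]>12)&(P[...,2]<75)&(hsv[...,1]<60)&(hsv[...,2]>140)
        k,lab=cv2.connectedComponents(m.astype(np.uint8)); m=m&(lab==lab[v,u])
        Q=P[m]
        if len(Q)<30: print(n,u,v,c,hsv[v,u],len(Q));continue
        best=min((fitcyl(Q,R,np.r_[c[:2],R,y]) for y in np.arange(0,3.1,.5)),key=lambda b:b[2])
        p=best[0];print(n,(u,v),c.round(),"->",p[:3].round(1),"yaw",np.degrees(p[3]).round(1)%180,"len %.1f res %.2f n %d/%d"%(best[1],best[2],best[3],len(Q)))
A=np.zeros((600,800,3),np.uint8)
H=np.full((600,800),-1e9)
for n in("side","scene"):
    z=np.load("/tmp/"+n+"0.npz");im,P=z["im"],z["P"]
    Q=P.reshape(-1,3);C=im.reshape(-1,3)
    ok=~np.isnan(Q[:,0])&(Q[:,2]<200)&(Q[:,2]>-20);Q,C=Q[ok],C[ok]
    i=((900-Q[:,0])/1.25).astype(int);j=((500-Q[:,1])/1.25).astype(int)
    g=(i>=0)&(i<598)&(j>=0)&(j<798)
    for a,b,h,c in zip(i[g],j[g],Q[g,2],C[g]):
        for da in(0,1):
            for db in(0,1):
                if h>H[a+da,b+db]: H[a+da,b+db]=h;A[a+da,b+db]=c
for k in range(200,900,100): cv2.putText(A,str(k),(0,int((900-k)/1.25)),0,.4,(255,255,0)); cv2.line(A,(0,int((900-k)/1.25)),(10,int((900-k)/1.25)),(255,255,0))
for k in range(-400,500,100): cv2.putText(A,str(k),(int((500-k)/1.25),595),0,.4,(255,255,0))
save("top0",A)
E
python3 m.py
```

```text
scene 351 213 [ 617.90529954 -162.03173931   44.39139156] [ 78  13 100] 0
scene (368, 203) [ 608. -237.   44.] -> [ 613.6 -235.9   30.4] yaw 89.8 len 80.1 res 3.32 n 158/450
scene (384, 188) [ 610. -316.   47.] -> [ 617.5 -332.    29.3] yaw 175.2 len 58.4 res 1.79 n 187/340
side (251, 276) [ 447. -141.   49.] -> [ 441.  -128.7   25.8] yaw 12.5 len 56.9 res 1.57 n 324/523
side (319, 136) [439. 327.  46.] -> [433.7 340.3  26.2] yaw 27.9 len 56.2 res 1.88 n 184/354
side (210, 360) [ 443. -349.   29.] -> [ 441.3 -343.5   15.7] yaw 16.0 len 55.9 res 1.28 n 251/371
side (313, 321) [ 620. -203.   54.] -> [ 619.2 -196.1   29.9] yaw 178.3 len 56.9 res 1.37 n 397/605
side (303, 348) [ 622. -267.   54.] -> [ 617.5 -258.9   29.7] yaw 179.0 len 57.2 res 1.26 n 439/647
side 290 375 [ 618.83247457 -331.72732775   54.9084584 ] [ 25  14 245] 0
```

View pics/top0.png

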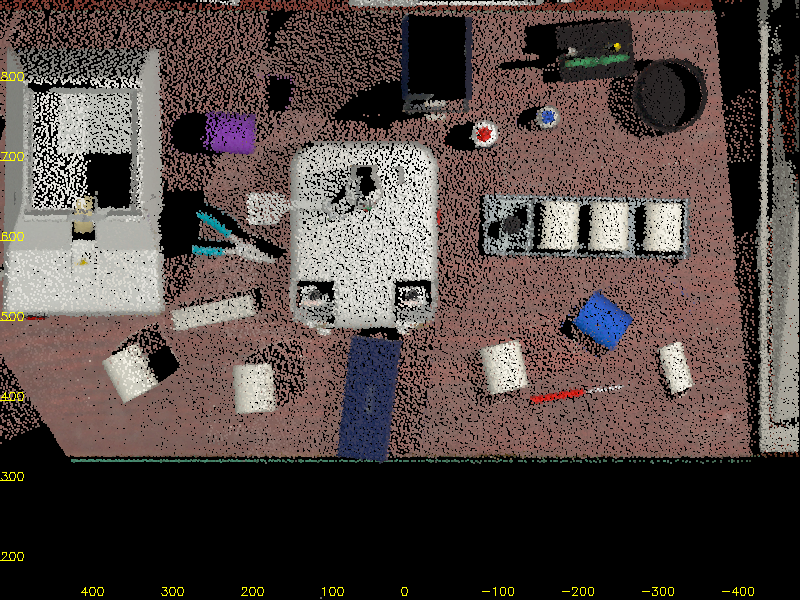

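The top map (y = 500 - 1.25·col, x = 900 - 1.25·row) shows the tray spanning y ≈ -104 to -358 at x ≈ 615. Its +y runs along world +y, the post is at (512,225) and the fixed wall is at the right. I'll move above the tray for a closer look.

{"method": "jog_arm", "body": {"series": [[[0.2, 0, -4, 0, 0], [0.2, 0, -4, 0, 0], [0.2, 3, -4, 0, 0], [0.2, 4, -4, 0, 0], [0.2, 4, -2, 0, 0], [0.2, 0, 0, 0, 0], [0.2, 0, 0, 0, 0]]], "force": 30}}

```text
t: 0.8
position: [605.5, -175.7, 240.7]
ee_rot: [-2.221, -2.219, 0.002]
force: [-0.4, 0.0, 0.6]
grip_width: 51.2
```

```bash
python3 - <<'E'
from h import *
s=r.state();print(s["position"],s["ee_rot"],s["grip_width"],s["joint_pos"].round(2))
im,d,P=cloud("wrist"); save("w1",im); np.savez("/tmp/w1.npz",im=im,P=P)
print(P[240,320],P[100,320],P[240,100],(d>0).mean())
E
```

```text
[ 605.45776368 -175.67702769  240.68384509] [-2.22058194e+00 -2.21926484e+00  1.75491060e-03] 51.204662912064116 [-0.28  0.5   0.37  1.44  0.    1.29]
[ 603.49173646 -200.66048781   51.61466971] [603.2373537  -78.52277649  -0.99978007] [ 374.61398766 -215.66842842   -0.4861418 ] 0.9958951822916666
```

View pics/w1.png

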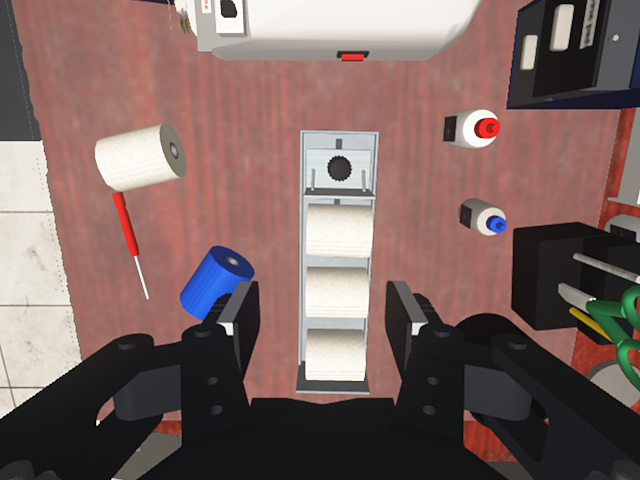

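The wrist view shows the post at (339,168), the row rolls at (338,230), (336,291) and (335,354), and the fixed wall at row ~385. Next I'll measure these from the depth.

```bash
python3 - <<'E'
from top import *
z=np.load("/tmp/w1.npz");im,P=z["im"],z["P"]
V=im.max(2)
m=(V<75)&(abs(P[...,2]-44)<6);m[:140]=0;m[195:]=0;m[:,:300]=0;m[:,380:]=0
print("post",np.median(P[m],0).round(1),P[m].min(0).round(1),P[m].max(0).round(1),m.sum())
for u,v in((338,230),(336,291),(335,354)):
    w=np.zeros_like(m);w[v-24:v+25,u-38:u+38]=1
    Q=P[w&(P[...,2]>35)&(V>150)]
    p,l,e,n=fitcyl(Q,25,np.r_[P[v,u][:2],29,0.0]);print("roll",p[:3].round(1),np.degrees(p[3]).round(2),round(l,1),round(e,2),n,len(Q))
# tray edges: along x at several y, z profile; wall top
h=P[...,2]
w=(h>50)&(h<60);w[:372]=0;w[400:]=0;w[:,:280]=0;w[:,390:]=0
print("wall",P[w].min(0).round(1),P[w].max(0).round(1),np.percentile(P[w],[2,50,98],axis=0).round(1))
for v in(140,200,265,325):
    row=P[v,285:395];g=row[:,2]>5;print(v,row[g][0].round(1),row[g][-1].round(1))
col=P[120:140,340];print(col[::2].round(0).tolist()); print(P[360:400:2,335].round(0).tolist())
w=(h>50)&(h<60);w[:180]=0;w[206:]=0;w[:,:295]=0;w[:,380:]=0
print("plate",np.percentile(P[w],[2,50,98],axis=0).round(1))
E
```

```text
post [ 620.1 -138.1   42.7] [ 610.5 -149.    38.2] [ 630.5 -128.8   45.3] 411
roll [ 620.6 -198.    28.2] -2.09 56.9 0.54 3070 3096
roll [ 619.3 -260.6   28.3] -0.83 56.9 0.54 2717 2756
roll [ 618.5 -330.    28.2] -0.97 57.1 0.56 2469 2499
wall [ 579.3 -359.2   50.1] [ 652.4 -334.1   55.5] [[ 582.4 -358.2   50.2]
 [ 618.1 -343.5   52.4]
 [ 649.3 -334.7   54.8]]
140 [ 585.6 -114.9   12.4] [ 657.7 -114.9   10.1]
200 [ 583.6 -171.9    9.3] [ 657.1 -171.9    9.2]
265 [ 582.7 -238.7   11.2] [ 655.4 -239.2    9.8]
325 [ 580.4 -307.4    9.9] [ 631.5 -175.3  251.4]
[[622.0, -97.0, -1.0], [622.0, -98.0, -2.0], [622.0, -100.0, -0.0], [622.0, -102.0, -0.0], [622.0, -104.0, -1.0], [622.0, -106.0, 11.0], [622.0, -108.0, 10.0], [622.0, -109.0, 4.0], [622.0, -111.0, 4.0], [622.0, -113.0, 4.0]]
[[618.0, -322.0, 52.0], [618.0, -324.0, 52.0], [618.0, -326.0, 53.0], [618.0, -328.0, 53.0], [618.0, -332.0, 51.0], [618.0, -332.0, 53.0], [618.0, -336.0, 52.0], [618.0, -338.0, 52.0], [618.0, -341.0, 50.0], [618.0, -344.0, 51.0], [619.0, -356.0, 36.0], [619.0, -355.0, 41.0], [618.0, -354.0, 45.0], [618.0, -356.0, 47.0], [618.0, -355.0, 51.0], [618.0, -355.0, 54.0], [618.0, -356.0, 55.0], [620.0, -402.0, -0.0], [620.0, -405.0, -1.0], [620.0, -409.0, -1.0]]
plate [[ 590.7 -162.6   51. ]
 [ 620.7 -160.7   54.1]
 [ 649.6 -159.2   55.7]]
```

{"method": "jog_arm", "body": {"series": [[[-1, 0.8, 3.4, 0, -1.4], [-1, 0.7, 3.4, 0, 0], [-1, 0, 0, -4, 0], [-1, 0, 0, -4, 0], [-1, 0, 0, -4, 0], [-1, 0, 0, -2, 0], [-1, 0, 0, 0, 0], [-1, 0, 0, 0, 0]]]}}

```text
t: 1.65
position: [620.1, -106.9, 103.9]
ee_rot: [2.247, 2.194, 0.001]
force: [0.6, -0.0, 0.7]
grip_width: 0.4
```

```bash
python3 - <<'E'
import numpy as np
P=np.load("/tmp/w1.npz")["P"]
print(P[160:194:3,313].round(0).tolist());print(P[160:194:3,372].round(0).tolist())
E
```

```text
[[596.0, -134.0, 6.0], [596.0, -136.0, 7.0], [596.0, -139.0, 6.0], [597.0, -142.0, 12.0], [597.0, -144.0, 14.0], [597.0, -147.0, 17.0], [597.0, -150.0, 17.0], [597.0, -152.0, 21.0], [597.0, -155.0, 22.0], [597.0, -157.0, 25.0], [597.0, -159.0, 29.0], [597.0, -159.0, 47.0]]
[[654.0, -134.0, 2.0], [654.0, -137.0, 3.0], [654.0, -139.0, 3.0], [654.0, -143.0, 2.0], [654.0, -145.0, 3.0], [654.0, -148.0, 3.0], [654.0, -151.0, 3.0], [654.0, -154.0, 2.0], [654.0, -157.0, 3.0], [654.0, -160.0, 4.0], [655.0, -163.0, 3.0], [650.0, -160.0, 40.0]]
```

{"method": "jog_arm", "body": {"series": [[[-1, 0, 0, -3.5, 0], [-1, 0, 0, -3.4, 0], [-1, 0, 0, 0, 0], [-1, 0, -0.6, 0, 0], [-1, 0, -0.5, 0, 0], [-1, 0, -0.4, 0, 0], [-1, 0, -0.4, 0, 0], [-1, 0, -0.4, 0, 0], [-1, 0, -0.4, 0, 0], [-1, 0, -0.4, 0, 0], [-1, 0, -0.4, 0, 0], [-1, 0, -0.4, 0, 0], [-1, 0, -0.4, 0, 0], [-1, -0.1, -0.4, 0, 0], [-1, 0, 0, 0, 0], [-1, 0, 0, 0, 0]]]}}

```text
t: 3.25
position: [619.1, -154.7, 33.2]
ee_rot: [2.249, 2.194, -0.001]
force: [-0.6, 0.5, 0.4]
grip_width: 0.1
```

{"method": "jog_arm", "body": {"series": [[[-1, 0, -0.2, 0, 0], [-1, 0, -0.2, 0, 0], [-1, 0, 0, 0, 0]]]}}

```text
t: 3.55
position: [619.1, -158.5, 33.2]
ee_rot: [-2.248, -2.194, 0.0]
force: [-1.0, 0.7, -0.7]
grip_width: -0.0
```

```bash
cat > row.py <<'E'
from top import *
def row(tag,n="side"):
    im,d,P=cloud(n); save(tag,im); np.savez("/tmp/%s.npz"%tag,im=im,P=P); return im,P
E
python3 - <<'E'
from row import *
im,P=row("side1")
c=im[270:410,240:370]; save("side1c",cv2.resize(c,None,fx=4.5,fy=4.2,interpolation=cv2.INTER_CUBIC))
E
```

```text
(no output)
```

View pics/side1c.png

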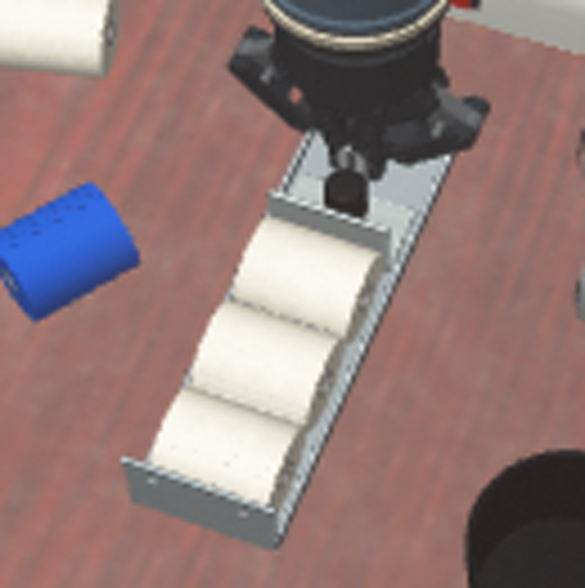

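The rolls now lie nearly side by side, with the stop plate at (330,225) in the crop close against the third roll. I'll push the last few millimetres and watch the force.

{"method": "jog_arm", "body": {"series": [[[-1, 0, -0.1, 0, 0], [-1, 0, -0.1, 0, 0], [-1, 0, 0, 0, 0]]]}}

```text
t: 3.9
position: [619.2, -160.4, 33.2]
ee_rot: [-2.248, -2.194, 0.0]
force: [-2.0, 2.1, -1.4]
grip_width: -0.3
```

{"method": "jog_arm", "body": {"series": [[[-1, 0, -0.1, 0, 0], [-1, 0, -0.1, 0, 0], [-1, 0, 0, 0, 0]]]}}

```text
t: 4.2
position: [619.1, -161.4, 33.2]
ee_rot: [-2.247, -2.194, -0.002]
force: [-1.6, 9.6, 1.8]
grip_width: 0.2
```

{"method": "jog_arm", "body": {"series": [[[-1, 0, 1.5, 0, 0], [-1, 0, 1.5, 0, 0], [-1, 0, 0, 4, 0], [-1, 0, 0, 5, 0], [0.6, 0, 0, 5, 0], [0.6, -2, -1, 4, 0], [0.6, -4, -2, 3, 0], [0.6, -2, -1, 0, 1.4], [0.6, 0, 0, 0, 0], [0.6, 0, 0, 0, 0]]]}}

```text
t: 5.2
position: [542.3, -170.4, 241.5]
ee_rot: [2.221, 2.22, 0.0]
force: [0.3, -0.8, -0.4]
grip_width: 68.3
```

```bash
python3 - <<'E'
from row import *
s=r.state();print(s["position"].round(1),s["grip_width"])
im,P=row("w2","wrist")
V=im.min(2);h=P[...,2]
m=((V>130)&(h>30)&(h<60)).astype(np.uint8); m=cv2.erode(m,np.ones((3,3)))
k,lab,st,ce=cv2.connectedComponentsWithStats(m)
for i in range(1,k):
    if st[i,4]<300: continue
    Q=P[lab==i];print(ce[i].round(),st[i],np.median(Q,0).round(0))
m=(im.max(2)<75)&(abs(h-44)<6)
k,lab,st,ce=cv2.connectedComponentsWithStats(m.astype(np.uint8))
for i in range(1,k):
    if 100<st[i,4]<2000: print("dark",ce[i].round(),st[i],np.median(P[lab==i],0).round(1))
E
```

```text
[ 542.3 -170.4  241.5] 68.26033520716038
[310.  24.] [297   0  25  42 624] [533. -24.  42.]
[406.  54.] [ 290   50  233   10 1719] [604. -43.  49.]
[544. 135.] [528 117  41  36 824] [ 725. -105.   55.]
[206. 164.] [ 171  131   75   64 3225] [ 443. -129.   47.]
[397. 314.] [ 368  249   70  136 5980] [ 613. -269.   50.]
dark [616.  53.] [ 601    0   33  108 1111] [779.8 -41.6  43.9]
dark [406. 221.] [395 210  23  23 377] [ 618.7 -180.6   42.6]
dark [552. 338.] [521 330  66  24 347] [ 768.5 -295.4   43.1]
dark [601. 362.] [596 353  11  19 127] [ 822.6 -325.    44.3]
```

View pics/w2.png

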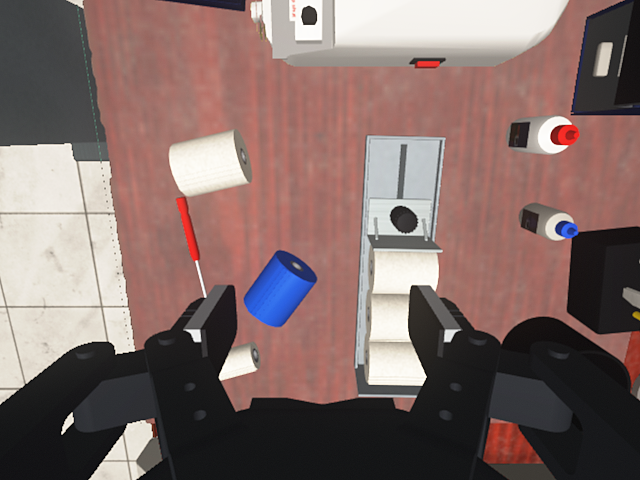

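The row is closed up at (403,270), (390,316) and (392,362), with the post at (406,221). Roll_1 is at (208,163). Now I'll fit the precise poses.

```bash
cat > fit.py <<'E'
from top import *
def roll(tag,u,v,du,dv,yaw,R=25,zc=26,zmin=None):
    z=np.load("/tmp/%s.npz"%tag);im,P=z["im"],z["P"]
    w=np.zeros(im.shape[:2],bool);w[max(0,v-dv):v+dv+1,max(0,u-du):u+du+1]=1
    Q=P[w&(P[...,2]>(zmin or 10))&(P[...,2]<zc+R+6)&(im.min(2)>120)]
    p,l,e,n=fitcyl(Q,R,np.r_[np.median(Q[:,:2],0),zc,np.radians(yaw)])
    print(tag,p[:3].round(1),"yaw %.1f len %.1f res %.2f %d/%d"%(np.degrees(p[3]),l,e,n,len(Q)))
E
python3 - <<'E'
from fit import *
roll("w2",208,163,45,45,13)
roll("w2",403,272,40,17,0,zc=29,zmin=38)
roll("w2",390,316,30,18,0,zc=29,zmin=38)
roll("w2",390,363,30,16,0,zc=29,zmin=38)
E
```

```text
w2 [ 442.7 -130.2   24.2] yaw 13.0 len 56.8 res 0.57 3585/3681
w2 [ 619.7 -230.5   27.6] yaw -1.3 len 57.3 res 0.47 2101/2157
w2 [ 607.3 -280.4   27.6] yaw -0.9 len 34.7 res 0.49 1341/1392
w2 [ 614.4 -330.7   27.8] yaw -1.0 len 49.2 res 0.55 1615/1669
```

{"method": "jog_arm", "body": {"series": [[[0.75, -3.5, 1.4, -2, 5], [0.75, -3.5, 1.4, -2, 5], [0.75, -2.96, 1.22, -2, 3], [0.75, 0, 0, -4, 0], [0.75, 0, 0, -4, 0], [0.75, 0, 0, -3, 0], [0.75, 0, 0, 0, 0]]]}}

```text
t: 5.95
position: [440.5, -129.3, 67.7]
ee_rot: [-1.951, -2.455, 0.004]
force: [0.2, -0.3, 0.9]
grip_width: 74.7
```

{"method": "jog_arm", "body": {"series": [[[0.75, 0.2, -0.1, -2.5, 0], [0.75, 0, 0, -2.1, 0], [0.75, 0, 0, 0, 0], [-0.2, 0, 0, 0, 0], [-0.2, 0, 0, 0, 0], [-0.2, 0, 0, 0, 0], [-0.2, 0, 0, 0, 0]]], "force": 40}}

```text
t: 6.65
position: [445.8, -131.9, 26.7]
ee_rot: [1.954, 2.457, 0.002]
force: [-0.3, 1.7, 9.5]
grip_width: 57.1
```

{"method": "jog_arm", "body": {"series": [[[-0.2, 0, 0, 0.5, 0], [-0.2, 0, 0, 2.5, 0], [-0.2, 0, 0, 4, 0], [-0.2, 0, 0, 4, 0], [-0.2, 0, 0, 2, 0], [-0.2, 0, 0, 0, 0], [-0.2, 0, 0, 0, 0]]]}}

```text
t: 7.35
position: [444.7, -131.7, 155.3]
ee_rot: [1.955, 2.458, 0.0]
force: [-0.1, -0.8, -1.0]
grip_width: 57.7
```

```bash
python3 - <<'E'
from row import *
s=r.state();print(s["position"].round(1),s["force"].round(1),s["grip_width"])
im,P=row("w3","wrist"); save("w3v",im)
im,P=row("s3","side")
E
```

```text
[ 444.7 -131.7  155.3] [-0.1 -0.8 -1. ] 57.67637401578384
```

View pics/w3v.png

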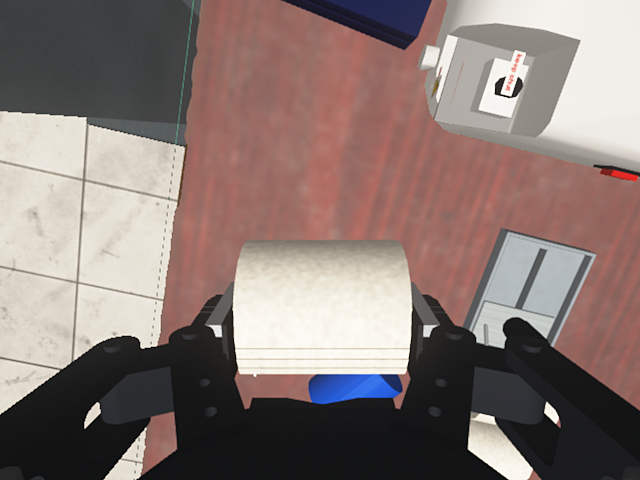

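The roll is held between the pads by its end faces (235-410, 240-375). Next I'll get its offset from the TCP.

```bash
python3 - <<'E'
from fit import *
# TCP at z=155.3
roll("w3",322,300,80,60,13,zc=150,zmin=100)
E
```

```text
w3 [ 444.5 -129.6  152.6] yaw 13.0 len 52.3 res 0.41 18306/18321
```

{"method": "jog_arm", "body": {"series": [[[-0.2, 3, -3, 0, -5], [-0.2, 3, -3, 0, -5], [-0.2, 3, -3, 0, -4.3], [-0.2, 3, -3, 0, 0], [-0.2, 3, -3, 0, 0], [-0.2, 2.3, -2.5, 0, 0], [-0.2, 0, 0, 0, 0], [-0.2, 0, 0, 0, 0], [-0.2, 0, 0, 0, 0]]]}}

```text
t: 8.35
position: [616.9, -306.0, 154.4]
ee_rot: [-2.245, -2.195, 0.001]
force: [0.4, 0.2, -0.4]
grip_width: 57.4
```

{"method": "jog_arm", "body": {"series": [[[-0.2, 0.1, 0, -2, 0], [-0.2, 0, 0, -2, 0], [-0.2, 0, 0, -2, 0], [-0.2, 0, 0, 0, 0], [-0.2, 0, 0, 0, 0]]]}}

```text
t: 8.85
position: [618.3, -306.1, 96.0]
ee_rot: [-2.246, -2.196, -0.0]
force: [-0.0, -0.4, -0.4]
grip_width: 57.7
```

```bash
python3 - <<'E'
from row import *
s=r.state();print(s["position"].round(1),s["force"].round(1),s["grip_width"])
row("s4","side"); row("w4","wrist")
z=np.load("/tmp/s4.npz");im,P=z["im"],z["P"]
h=P[...,2];m=(im.min(2)>120)&(abs(P[...,0]-618)<45)&(P[...,1]<-200)&(P[...,1]>-345)&(h>30)&(h<130)
from top import fitcyl
for lo,hi,c,zc in((66,130,(617,-306),92),(36,56,(619,-231),28)):
    Q=P[m&(h>lo)&(h<hi)&(abs(P[...,1]-c[1])<26)]
    if len(Q)>50:
        p,l,e,n=fitcyl(Q,25,np.r_[c,zc,-.02]);print(p[:3].round(1),np.degrees(p[3]),l,e,n,len(Q))
from fit import roll
roll("w4",322,300,80,60,0,zc=90,zmin=60)
E
```

```text
[ 618.3 -306.1   96. ] [-0.  -0.4 -0.4] 57.650570352890405
[ 617.5 -301.4   96.3] -0.7854924811986699 57.65637276479962 1.3572864776583486 329 502
[ 633.  -229.6   28.9] -0.89687375493843 28.187532808900958 0.8940413892802432 92 111
w4 [ 619.2 -304.3   93.8] yaw -1.3 len 52.2 res 0.41 18201/18219
```

{"method": "jog_arm", "body": {"series": [[[-0.2, -0.1, -0.1, -1, 0], [-0.2, 0, 0, -0.6, 0], [-0.2, 0, 0, -0.3, 0], [-0.2, 0, 0, -0.2, 0], [-0.2, 0, 0, 0, 0], [-0.2, 0, 0, 0, 0]]]}}

```text
t: 9.55
position: [617.6, -308.0, 74.3]
ee_rot: [2.246, 2.196, -0.0]
force: [-1.4, -2.5, 0.9]
grip_width: 57.5
```

{"method": "jog_arm", "body": {"series": [[[-0.2, 0, -0.1, -0.1, 0], [-0.2, 0, 0, 0, 0], [0.45, 0, 0, 0, 0], [0.5, 0, 0, 0, 0], [0.6, 0, 0, 0, 0], [0.6, 0, 0, 0, 0]]]}}

```text
t: 10.15
position: [617.6, -308.7, 73.0]
ee_rot: [-2.246, -2.196, 0.0]
force: [0.4, -0.2, 0.1]
grip_width: 67.9
```

```bash
python3 - <<'E'
from row import *
from fit import roll
s=r.state();print(s["position"].round(1),s["force"].round(1),s["grip_width"])
row("w5","wrist")
roll("w5",322,300,80,60,0,zc=72,zmin=45)
E
```

```text
[ 617.6 -308.7   73. ] [ 0.4 -0.2  0.1] 67.94284469064674
w5 [ 618.  -306.1   71.3] yaw -1.2 len 51.7 res 0.41 18055/18068
```

{"method": "jog_arm", "body": {"series": [[[0.6, 0, 0, 2, 0], [0.75, 0, 0, 4, 0], [0.75, 0, 0, 4, 0], [0.75, -3, 1, 3, 0], [0.75, -4, 2.5, 1, 0], [0.75, -4, 2.5, 0, 0], [0.75, -4, 2.5, 0, 0], [0.75, -3, 4, 0, 0], [0.75, -1.5, 4.5, 0, 5.3], [0.75, 0, 5, 0, 0], [0.75, 0, 5, 0, 0], [0.75, 0, 5, 0, 0], [0.75, 0, 5, 0, 0], [0.75, 0, 5, 0, 0], [0.75, 0, 3, 0, 0], [0.75, 0, 0, 0, 0], [0.75, 0, 0, 0, 0]]]}}

```text
t: 11.9
position: [422.4, 141.6, 213.1]
ee_rot: [2.141, 2.299, -0.0]
force: [-0.1, -0.8, 0.0]
grip_width: 75.0
```

```bash
python3 - <<'E'
from row import *
s=r.state();print(s["position"].round(1),s["force"].round(1),s["grip_width"])
im,P=row("w6","wrist")
h=P[...,2]
m=((im.min(2)>130)&(h>10)&(h<60)&(abs(P[...,0]-425)<60)&(abs(P[...,1]-250)<150)).astype(np.uint8)
k,lab,st,ce=cv2.connectedComponentsWithStats(cv2.erode(m,np.ones((3,3))))
from fit import roll
for i in range(1,k):
    if st[i,4]>300: 
        print(st[i],ce[i].round()); u,v=ce[i].astype(int); roll("w6",u,v,st[i,2]//2+2,st[i,3]//2+2,4 if v>150 else 27)
E
```

```text
[422.4 141.6 213.1] [-0.1 -0.8  0. ] 75.00356596327912
[ 282  135   72   57 3929] [318. 163.]
w6 [416.1 183.4  24.1] yaw 4.0 len 56.8 res 0.55 4238/4322
```

{"method": "jog_arm", "body": {"series": [[[0.75, -0.6, 2.1, -3, 0], [0.75, 0, 2, -4, 0], [0.75, 0, 0, -4, 0], [0.75, 0, 0, -4, 0], [0.75, 0, 0, -2.5, 0], [0.75, 0, 0, -1.4, 0], [0.75, 0, 0, 0, 0], [0.75, 0, 0, 0, 0]]]}}

```text
t: 12.75
position: [417.0, 181.6, 24.7]
ee_rot: [2.144, 2.296, 0.0]
force: [0.5, 0.2, 0.3]
grip_width: 74.5
```

{"method": "jog_arm", "body": {"series": [[[-0.2, -0.1, 0.1, 0, 0], [-0.2, 0, 0, 0, 0], [-0.2, 0, 0, 0, 0], [-0.2, 0, 0, 0, 0], [-0.2, 0, 0, 0.5, 0], [-0.2, 0, 0, 3, 0], [-0.2, 0, 0, 4, 0], [-0.2, 0, 0, 5, 0], [-0.2, 0, 0, 5, 0], [-0.2, 0, 0, 0, 0], [-0.2, 0, 0, 0, 0]]], "force": 40}}

```text
t: 13.85
position: [416.3, 183.6, 200.8]
ee_rot: [2.142, 2.297, 0.005]
force: [0.3, -0.6, -1.4]
grip_width: 57.4
```

```bash
python3 - <<'E'
from row import *
from fit import roll
s=r.state();print(s["position"].round(1),s["force"].round(1),s["grip_width"])
row("w7","wrist")
roll("w7",322,300,80,60,4,zc=s["position"][2]-3,zmin=s["position"][2]-30)
E
```

```text
[416.3 183.6 200.8] [ 0.3 -0.6 -1.4] 57.38631368482039
w7 [416.6 183.9 199.2] yaw 4.1 len 51.9 res 0.39 17103/17119
```

{"method": "jog_arm", "body": {"series": [[[-0.2, 0, -4, 0, 0], [-0.2, 0, -5, 0, 0], [-0.2, 0, -5, 0, 0], [-0.2, 0, -5, 0, 0], [-0.2, 0, -5, 0, -2.7], [-0.2, 1, -4, 0, -2.7], [-0.2, 3, -3, 0, 0], [-0.2, 3.5, -3, 0, 0], [-0.2, 3.5, -3, 0, 0], [-0.2, 3.5, -3, 0, 0], [-0.2, 3.5, -2.5, -1, 0], [-0.2, 2.1, -1.4, -2, 0], [-0.2, 0, 0, -2, 0], [-0.2, 0, 0, 0, 0], [-0.2, 0, 0, 0, 0]]]}}

```text
t: 15.4
position: [615.7, -255.3, 148.6]
ee_rot: [-2.247, -2.193, 0.001]
force: [1.2, 0.0, -0.5]
grip_width: 57.0
```

{"method": "jog_arm", "body": {"series": [[[-0.2, 0.3, 0, -2, 0], [-0.2, 0, 0, -2, 0], [-0.2, 0, 0, -1.2, 0], [-0.2, 0, 0, 0, 0], [-0.2, 0, 0, 0, 0]]]}}

```text
t: 15.9
position: [619.8, -255.7, 98.4]
ee_rot: [2.248, 2.194, 0.001]
force: [0.0, -0.3, -1.0]
grip_width: 57.4
```

```bash
python3 - <<'E'
from row import *
from fit import roll
s=r.state();print(s["position"].round(1),s["force"].round(1),s["grip_width"])
row("w8","wrist")
roll("w8",322,300,80,60,0,zc=s["position"][2]-3,zmin=s["position"][2]-30)
E
```

```text
[ 619.8 -255.7   98.4] [ 0.  -0.3 -1. ] 57.43362529737754
w8 [ 620.2 -255.4   96.8] yaw -1.5 len 51.9 res 0.38 17351/17364
```

{"method": "jog_arm", "body": {"series": [[[-0.2, -0.1, 0, -1, 0], [-0.2, 0, 0, -0.7, 0], [-0.2, 0, 0, -0.4, 0], [-0.2, 0, 0, -0.3, 0], [-0.2, 0, 0, 0, 0], [-0.2, 0, 0, 0, 0]]]}}

```text
t: 16.55
position: [618.6, -255.8, 73.1]
ee_rot: [2.248, 2.194, 0.0]
force: [-0.4, 0.1, -0.3]
grip_width: 57.8
```

{"method": "jog_arm", "body": {"series": [[[-0.2, 0, 0, -0.1, 0], [-0.2, 0, 0, 0, 0], [0.45, 0, 0, 0, 0], [0.5, 0, 0, 0, 0], [0.6, 0, 0, 0, 0], [0.6, 0, 0, 0, 0]]]}}

```text
t: 17.15
position: [618.6, -255.7, 72.1]
ee_rot: [-2.248, -2.194, 0.0]
force: [-0.1, 0.5, 0.7]
grip_width: 68.2
```

```bash
python3 - <<'E'
from row import *
from fit import roll
s=r.state();print(s["position"].round(1),s["force"].round(1),s["grip_width"])
row("w9","wrist")
roll("w9",322,300,80,60,0,zc=72,zmin=45)
E
```

```text
[ 618.6 -255.7   72.1] [-0.1  0.5  0.7] 68.19128416026177
w9 [ 619.  -255.4   70.8] yaw -1.3 len 51.8 res 0.46 17108/18188
```

{"method": "jog_arm", "body": {"series": [[[0.6, 0, 0, 2, 0], [0.75, 0, 0, 4, 0], [0.75, 0, 0, 4, 0], [0.75, -3, 1, 3, 0], [0.75, -4, 2.5, 1, 0], [0.75, -4, 2.5, 0, 0], [0.75, -4, 2.5, 0, 0], [0.75, -3, 4, 0, 0], [0.75, -1, 4.5, 0, 0], [0.75, 0, 5, 0, 0], [0.75, 0, 5, 0, 0], [0.75, 0, 5, 0, 0], [0.75, 0, 5, 0, 5], [0.75, 0, 5, 0, 6], [0.75, 0, 5, 0, 6], [0.75, 0, 4, 0, 6], [0.75, 0, 3, 0, 6], [0.75, 0, 1.5, 0, 0], [0.75, 0, 0, 0, 0], [0.75, 0, 0, 0, 0]]]}}

```text
t: 19.2
position: [428.6, 298.6, 212.1]
ee_rot: [1.63, 2.686, -0.001]
force: [0.1, -0.6, 0.1]
grip_width: 75.1
```

```bash
python3 - <<'E'
from row import *
from fit import roll
s=r.state();print(s["position"].round(1),s["force"].round(1),s["grip_width"])
im,P=row("w10","wrist")
h=P[...,2]
m=((im.min(2)>130)&(h>10)&(h<60)&(abs(P[...,0]-435)<60)&(abs(P[...,1]-338)<60)).astype(np.uint8)
k,lab,st,ce=cv2.connectedComponentsWithStats(cv2.erode(m,np.ones((3,3))))
for i in range(1,k):
    if st[i,4]>300: 
        print(st[i],ce[i].round()); u,v=ce[i].astype(int); roll("w10",u,v,st[i,2]//2+2,st[i,3]//2+2,27)
im,P=row("s10","side"); row("c10","scene")
E
```

```text
[428.6 298.6 212.1] [ 0.1 -0.6  0.1] 75.05066764803989
[ 318  147   72   56 3776] [353. 175.]
w10 [435.3 339.   24.1] yaw 27.9 len 56.7 res 0.57 4189/4264
```

{"method": "jog_arm", "body": {"series": [[[0.75, 0.6, 2, -3, 0.4], [0.75, 0, 2, -4, 0], [0.75, 0, 0, -4, 0], [0.75, 0, 0, -4, 0], [0.75, 0, 0, -2.5, 0], [0.75, 0, 0, -1.3, 0], [0.75, 0, 0, 0, 0], [0.75, 0, 0, 0, 0]]]}}

```text
t: 20.15
position: [435.3, 339.4, 25.4]
ee_rot: [1.619, 2.692, 0.002]
force: [0.3, 0.1, 1.0]
grip_width: 74.6
```

{"method": "jog_arm", "body": {"series": [[[-0.2, 0, 0, 0, 0], [-0.2, 0, 0, 0, 0], [-0.2, 0, 0, 0, 0], [-0.2, 0, 0, 0, 0], [-0.2, 0, 0, 0.5, 0], [-0.2, 0, 0, 3, 0], [-0.2, 0, 0, 4, 0], [-0.2, 0, 0, 5, 0], [-0.2, 0, 0, 5, 0], [-0.2, 0, 0, 3, 0], [-0.2, 0, 0, 0, 0], [-0.2, 0, 0, 0, 0]]], "force": 40}}

```text
t: 21.35
position: [434.8, 339.4, 229.8]
ee_rot: [1.618, 2.692, 0.002]
force: [0.3, 0.2, -2.1]
grip_width: 57.3
```

```bash
python3 - <<'E'
from row import *
from fit import roll
s=r.state();print(s["position"].round(1),s["force"].round(1),s["grip_width"])
row("w11","wrist")
roll("w11",322,300,80,60,27,zc=s["position"][2]-3,zmin=s["position"][2]-30)
# pyramid check
z=np.load("/tmp/s10.npz");im,P=z["im"],z["P"];h=P[...,2]
m=(im.min(2)>120)&(abs(P[...,0]-618)<45)
from top import fitcyl
for lo,hi,c,zc in((58,110,(617,-306),72),(58,110,(618,-256),72),(34,56,(619,-231),28),(34,56,(616,-331),28)):
    Q=P[m&(h>lo)&(h<hi)&(abs(P[...,1]-c[1])<24)]
    p,l,e,n=fitcyl(Q,25,np.r_[c,zc,-.02]);print(p[:3].round(1),np.degrees(p[3]).round(1),l,e,n,len(Q))
c=im[270:410,240:370]; save("s10c",cv2.resize(c,None,fx=4.5,fy=4.2,interpolation=cv2.INTER_CUBIC))
E
```

```text
[434.8 339.4 229.8] [ 0.3  0.2 -2.1] 57.33478268105837
w11 [435.3 339.2 227.8] yaw 28.1 len 52.3 res 0.38 17055/17075
[ 617.2 -304.4   73.1] -1.4 57.31259133687327 1.1886292804786045 524 716
[ 618.1 -254.6   73. ] -1.0 56.93946740716331 1.358539343131465 437 633
[ 619.2 -229.5   29.3] -0.5 56.24294692094908 0.7515862339804666 70 74
[ 617.1 -331.    28.8] 0.9 56.74792565533418 1.5191171579320581 239 381
```

View pics/s10c.png

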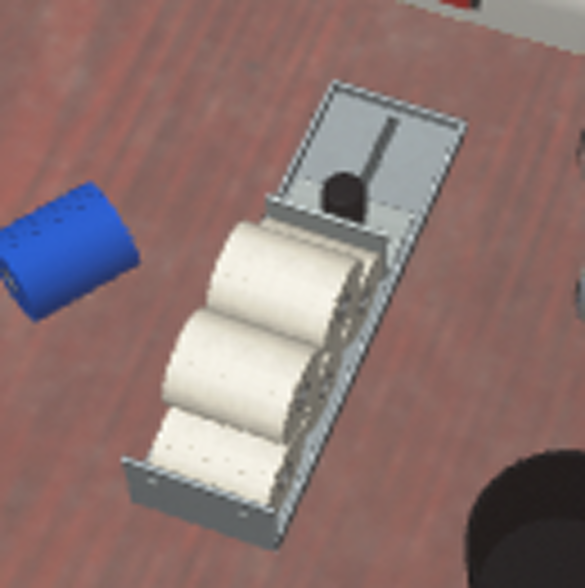

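The two lower rolls sit in the hollows with their ends lined up, and the stop plate is against the row. Now I'll carry the last roll over.

{"method": "jog_arm", "body": {"series": [[[-0.2, 0, -4, 0, 0], [-0.2, 0, -5, 0, -5], [-0.2, 0, -5, 0, -6], [-0.2, 0, -5, 0, -6], [-0.2, 0, -5, 0, -6], [-0.2, 0, -5, 0, -6.3], [-0.2, 0, -5, 0, 0], [-0.2, 0, -5, 0, 0], [-0.2, 1, -5, 0, 0], [-0.2, 3, -3, 0, 0], [-0.2, 3, -3, 0, 0], [-0.2, 3, -3, 0, 0], [-0.2, 3, -3, 0, 0], [-0.2, 3, -3, 0, 0], [-0.2, 2.3, -3, -2, 0], [-0.2, 0, 0, -2, 0], [-0.2, 0, 0, -2, 0], [-0.2, 0, 0, 0, 0], [-0.2, 0, 0, 0, 0]]]}}

```text
t: 23.3
position: [616.8, -279.4, 168.7]
ee_rot: [-2.245, -2.195, 0.001]
force: [0.7, 1.2, -0.6]
grip_width: 57.6
```

{"method": "jog_arm", "body": {"series": [[[-0.2, 0, -0.1, -1.5, 0], [-0.2, 0, 0, -1, 0], [-0.2, 0, 0, 0, 0], [-0.2, 0, 0, 0, 0]]]}}

```text
t: 23.7
position: [617.5, -280.6, 144.8]
ee_rot: [2.246, 2.196, 0.0]
force: [0.2, 0.3, -1.5]
grip_width: 57.3
```

```bash
python3 - <<'E'
from row import *
from fit import roll
s=r.state();print(s["position"].round(1),s["force"].round(1),s["grip_width"])
row("w12","wrist")
roll("w12",322,300,80,60,0,zc=s["position"][2]-3,zmin=s["position"][2]-30)
E
```

```text
[ 617.5 -280.6  144.8] [ 0.2  0.3 -1.5] 57.32872378616019
w12 [ 617.8 -280.9  142.8] yaw -1.3 len 52.2 res 0.39 17050/17065
```

{"method": "jog_arm", "body": {"series": [[[-0.2, 0, 0, -1, 0], [-0.2, 0, 0, -0.8, 0], [-0.2, 0, 0, -0.5, 0], [-0.2, 0, 0, -0.3, 0], [-0.2, 0, 0, 0, 0], [-0.2, 0, 0, 0, 0]]]}}

```text
t: 24.35
position: [617.5, -280.8, 118.3]
ee_rot: [2.246, 2.196, 0.0]
force: [0.5, -0.3, -1.3]
grip_width: 57.3
```

{"method": "jog_arm", "body": {"series": [[[-0.2, 0, 0, -0.1, 0], [-0.2, 0, 0, -0.1, 0], [-0.2, 0, 0, 0, 0], [-0.2, 0, 0, 0, 0]]]}}

```text
t: 24.75
position: [617.6, -280.8, 116.6]
ee_rot: [2.246, 2.196, 0.001]
force: [-0.2, 0.8, 3.2]
grip_width: 57.2
```

Contact is now 3 N upward, so the roll rests on the pair. I'll release it.

{"method": "jog_arm", "body": {"series": [[[0.3, 0, 0, 0, 0], [0.45, 0, 0, 0, 0], [0.5, 0, 0, 0, 0], [0.6, 0, 0, 0, 0], [0.6, 0, 0, 0, 0], [0.65, 0, 0, 1, 0], [0.65, 0, 0, 2, 0], [0.65, 0, 0, 4, 0], [0.65, 0, 0, 4, 0], [0.65, 0, 0, 3, 0], [0.65, -3, 2, 0, 0], [0.65, -4, 3, 0, 0], [0.65, -4, 4, 0, 0], [0.65, -2, 4, 0, 0], [0.65, 0, 0, 0, 0], [0.65, 0, 0, 0, 0]]]}}

```text
t: 26.35
position: [495.2, -157.2, 257.7]
ee_rot: [2.244, 2.196, 0.001]
force: [-0.4, -0.8, 0.1]
grip_width: 70.2
```

```bash
python3 - <<'E'
from row import *
from top import fitcyl
s=r.state();print(s["position"].round(1),s["force"].round(1))
im,P=row("s13","side");h=P[...,2]
m=(im.min(2)>120)&(abs(P[...,0]-618)<45)
for lo,hi,c,zc in((102,150,(618,-281),115),(58,88,(617,-306),72),(58,88,(618,-256),72),(34,50,(619,-231),28),(34,50,(616,-331),28)):
    Q=P[m&(h>lo)&(h<hi)&(abs(P[...,1]-c[1])<25)]
    if len(Q)<20: print(c,len(Q));continue
    p,l,e,n=fitcyl(Q,25,np.r_[c,zc,-.02]);print(p[:3].round(1),np.degrees(p[3]).round(1),round(l,1),round(e,2),n,len(Q))
save("s13v",im)
E
```

```text
[ 495.2 -157.2  257.7] [-0.4 -0.8  0.1]
[ 616.7 -279.7  116.2] -1.8 57.3 1.22 549 761
[ 617.  -304.4   71.1] -1.7 57.3 0.99 158 185
[ 619.8 -254.8   72. ] -1.6 54.0 0.89 16 26
[ 618.6 -229.1   28.3] -2.6 58.1 0.64 49 52
[ 616.3 -333.3   25.5] 1.3 58.0 1.17 81 116
```

View pics/s13v.png

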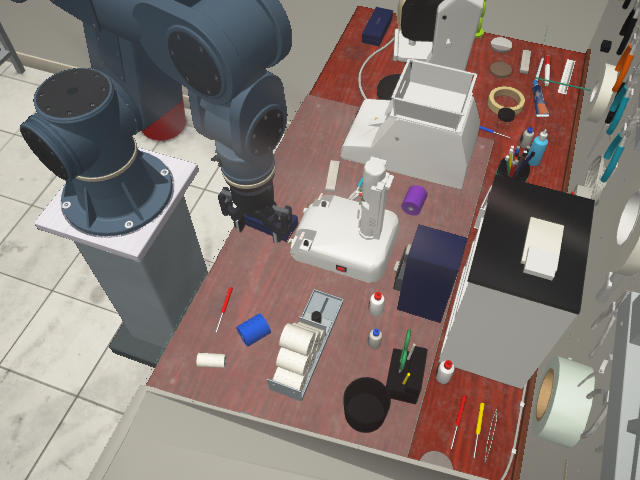

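The pyramid stands at (295,355). The used roll (210,360), the screwdriver and the other visible items are in place. One last check is the stop after loading.

```bash
python3 - <<'E'
from row import *
im,P=row("w13","wrist");h=P[...,2]
m=(im.max(2)<75)&(abs(h-44)<6)&(abs(P[...,0]-620)<25)&(abs(P[...,1]+180)<30)
print(m.sum(),np.median(P[m],0).round(1) if m.any() else "")
from top import fitcyl
m=(im.min(2)>120)&(abs(P[...,0]-618)<45)&(h>102)&(abs(P[...,1]+281)<30)&(h<150)
if m.sum()>50: print(fitcyl(P[m],25,np.r_[618,-281,115,-.02]))
E
```

```text
349 [ 618.4 -180.7   42.5]
(array([ 6.41784191e+02, -2.81335587e+02,  1.15120753e+02, -7.22545785e-02]), np.float64(7.400796472929059), np.float64(0.39733172785470217), np.int64(88))
```

The stop is unmoved (post at -180.7, about 0.0487 m), and the top roll reads y = -281 mm, z = 115 mm, as expected. Handing in.

```bash
python3 -c "
from workcell import r
print(r.close_job(), r.state()['t'])"
```

```text
the job is handed in; nothing more can be done
the job is handed in; nothing more can be done
```

The rolls are stacked as a pyramid in the tray and the job is handed in. It used about 26 s of the 72 s. The hand-in gave no verdict.

**What I did:** I pushed the stop up with closed fingers until the row resisted at about 10 N. I then gripped each loose full roll by its end faces, laid the first two in the hollows, and set the third on top. That one I lowered until it bore on the pair at about 3 N before releasing it.

**Last checks:**

| Item | Measured (world, mm) | Expected |
|---|---|---|
| Top roll | x 617, y -280, z 116 | x 618, y -280.6, z 115.6 |
| Hollow rolls | y -304 and -255, z 71 and 72 | y -305.6 and -255.6, z 72.3 |
| Roll next to the stop | y -229 | y -231 |
| Roll next to the fixed wall | y -333, z 25.5 | y -331, z 29 |
| Stop post | y -180.7, same as before loading | about -182 |

- **Stop:** its position works out to about 0.049 m, past the 0.045 m needed.
- **Wall-end row roll:** its 3.5 mm low height came from few visible points. Before loading the row it read z 27.8, and before the top roll went on 28.8.
- **Middle row roll:** it was hidden at the end, so it was only checked before stacking (y -280.4, z 27.6).
- **Top roll's ends:** a last wrist-camera fit of the top roll saw only a sliver of it. It agreed on y and z, but its x was meaningless, so the end alignment rests on the side camera.
- **Bystanders:** in the last picture the used roll and the other bystanders in view were where they started. I did not measure them again, and the arm hid part of that area.

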